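# Level the sprung scale stand with its screw foot

### The arm

A 7-joint arm with a two-finger parallel gripper is mounted at the origin on a cart in front of the work surface, level with it; the furniture and walls round the work are solid. World frame = base frame: x ahead of the robot, y to its left, z up, the work surface at z = 0. Lengths are in m, angles in rad, forces in N, time in s.
With the tool pointing down it reaches from about 0.425 to 0.975 m from the base axis. Payload 16.7 kg.
Tool frame: the origin (TCP) lies between the finger pads; the fingertips stand 19 mm ahead of it and the grasp point (between the pads) is the TCP; z points along the fingers, y is the direction in which the jaws open and shut (so a half turn about z gives the same grasp; the last joint's range is limited). The gripper opens to 85 mm and grips with 20 to 120 N. Pads are 22 mm wide; open, the fingers measure 114 mm over their backs; the gripper's body (76 mm by 85 mm) begins 54 mm behind the grasp point. The pads swing forward as they close: fully open they stand 13 mm farther back than shut.
Start: joints at [1.165, 0.426, 0.074, 1.606, -0.034, 1.111, -0.067], TCP at [0.171, -0.653, 0.25] pointing down, gripper open.
Joint ranges: [-2.85, 2.85], [-0.5, 2.14], [-1.23, 1.37], [0.21, 2.46], [-1.02, 4.16], [0.16, 2.05], [-2.73, 2.73]. Speed limits (rad/s): [1.89, 1.89, 2.39, 2.39, 3.01, 3.01, 3.01].

### API

Orientations are given as a unit quaternion [x, y, z, w].
In Python, from workcell import sense, read_camera, job_done gives the robot as it stands. The module is installed in compiled form; this text tells all that it offers.
- The arm moves only by the tool play_rows, never from a script. Its argument "motion" is a list of rows, each a list of 4 numbers: the shift along the tool's x, y, z scaled (see below), then the turn about the tool's z scaled (see below). In form: [[x, y, z, turn], ...]. A call has exactly 10 rows; each row is the pose to reach, as a shift and turn from the pose commanded when the call began, along the tool's axes at that moment; what a row does not reach only later rows make up. The controller multiplies each number of a shift by 10 cm and each number of a turn by 90 degrees. A row lasts 1/10 s, in which the tool goes at most 50 mm and 8.59 degrees, less where a joint would pass 70% of its speed; a pose out of reach is approached as far as the arm can. A call with a number of a shift or a turn outside -1 to 1 is refused whole. A call with a gripper value outside its range is refused whole. "gripper" is the closure, from -1 (fully open) to 1 (shut), set as the call begins (left out, the last holds). The fingers move at their own pace and stop on an object; the grip force is fixed at half the most. Time passes only in rows, so rows that repeat a pose let the fingers close, or fill a call up. It gives the time, the measured TCP pose, the force and the opening at its end, in the units of the state.
- sense(): the state, without advancing time (a new reading comes with each control period).
- read_camera(name): name is "side" or "top"; returns a dict with "img" (384x512x3 uint8, red, green, blue), "intrinsics" (3x3 intrinsics, pixels), "origin" and "rotation" of the camera in the world. Camera axes: x right, y down, z forward; pixel columns grow to the right and rows downward; lengths in m; the calibration is good to about 2 mm. A picture is of the moment at which its call begins. There is no depth.
- job_done(): hands the job in, once; it reports no verdict.
The state is a dict: "clock": time; "qpos": joint angles; "dq": joint speeds; "effort": joint torques, N m; "eef_pos": TCP position; "tcp_rot": TCP orientation; "contact_force": force on the tool from outside, world axes, zero at the start; "wrist_torque": the same for the moment, N m; "gripper_width": finger opening in m.
Only numpy, scipy, OpenCV 4.12 (cv2) and the standard library are available. Lean on these libraries where they do the work, as an engineer would, in place of code of your own. Each camera call takes 0.05 s, during which the arm holds its last target.

### The job

The scale on the counter stands on a sprung levelling stand that sits out of true. First press the white cap of the small lubricant can beside it fully down once and let it come back up, to free the thread; then take the stand's black foot knob, push it down until the foot is seated firmly on the pad underneath, and turn it until the bubble of the spirit level rests between its two lines. Finish like that, with the hand still holding the knob pressed down and the bubble centred; do not let go, and leave the things around it where they are.

Things in the scene. Friction and masses are not known exactly. Their poses are not given: they have to be found in the camera images.
- cap_top (a point): Centre of the flat top of the round white spray cap (26 mm across, 16 mm high) on the plain aluminium lubricant can. The can (45 mm across) stands fixed in a round steel holder right of the stand; the cap's top is 124 mm above the counter. A thin straw points from the cap towards the stand's foot.
- cap (a joint): How far the cap is pressed, in m: 0 up, 0.006 fully down. Its spring pushes back with 1.5 N at first and 5 N fully down.
- knob_mid (a point): Middle of the round black fluted knob (41 mm across its flutes, 28 mm high; this point is half-way up, on its axis) on top of the levelling foot's upright screw, at the stand's right end; z is up along the screw. Let go, the stand's springs hold it up with the foot off the pad; pushed down by 6 to 17 mm, against 1 to 5 N, the foot meets the rigid pad.
- foot_knob (a joint): Angle of the knob in rad, clockwise from above positive, stops at -1.7 and +1.7; stays where it is left; turning takes 0.1 to 0.2 N m. With the foot seated, clockwise raises the knob's end of the plate (4 mm per rad, 200 mm from the hinge). It starts between -0.33 and 0.33; the plate is level near +0.75 on the thin pad, near -0.75 on the thick one.
- bubble (a joint): Place of the white bubble (26 mm long, 13 mm wide) along the dark window of the spirit level, in m: 0 in the middle, positive towards the knob's end, stops at -0.045 and +0.045. The bubble goes to the higher end: with the foot seated it moves 40 mm towards the knob's end for each rad clockwise, settling in about 2 s. With the foot not seated it lies at or near the stop on the knob's side.
- level_mid (a point): Middle of the spirit level's dark top window, between its two white lines (inner edges 21 mm either side of the middle). The level is an aluminium bar of 156 x 28 x 20 mm along the front edge of the stand's plate; its y axis points away from the knob's end.
- spindle: The foot's screw with a flat round foot (26 mm across); origin at the centre of the foot's underside, 95 mm below the middle of the knob it carries. With the foot seated, the knob's middle is 97 mm above the counter on the thin pad, 103 mm on the thick one, and stays at that height while the knob is turned: the stand's plate climbs or sinks instead.
- pad_thin: Black rubber disc, 42 mm across and 2 mm thick, fixed to the counter; origin at the centre of its underside. Either this one or the thick pad lies under the foot; the other lies spare on the counter, 85 to 100 mm from the foot towards the front right.
- pad_thick: Black rubber disc, 42 mm across and 8 mm thick, fixed to the counter; origin at the centre of its underside. See the thin pad.
- timer: Bystander: round kitchen timer, 64 mm across and 43 mm high, loose; origin under its centre.
- tamper: Bystander: coffee tamper with wooden handle, 58 mm across and 89 mm high, standing loose; origin under its centre.
- dosing_cup: Bystander: small steel cup, 62 mm across and 51 mm high, loose; origin under its centre.
- pitcher: Bystander: steel milk pitcher, 107 x 76 x 100 mm, loose; origin under its centre.

How it is judged:
By the outcome, as a careful person would: the job done as asked, in the order asked, and still so for the second after the job is handed in, while the arm keeps its last pose, push and grip.
It also fails if it takes over 48 s, if anything falls off the work surface, if the arm or the gripper's body presses on something with over 40 N, if the wrist force passes 120 N, or if a joint passes its speed limit or range.

## Working session

There is one attempt and no reset: what is moved stays moved. The work goes in short steps, Python scripts to look and compute and a tool call to move; the robot and the scene stay as the last step left them, time stands still between calls to the robot, and variables do not carry over. Pictures are saved under pics/ and viewed, and the job is handed in when it is done.

Besides the shell and the picture viewer there is one more tool, called after "Emit:" as name(argument=value, ...), one argument or row to a line, values as JSON. play_rows: Moves the arm, as the interface text tells. Its arguments: {"type":"object","properties":{"motion":{"type":"array","items":{"type":"array","items":{"type":"number","minimum":-1,"maximum":1}}},"gripper":{"type":"number"}},"required":["motion"]}

```bash
mkdir -p pics
cat > h.py <<'E'
import numpy as np, cv2
from workcell import sense, read_camera, job_done
def snap(name,fn):
    c=read_camera(name); cv2.imwrite('pics/'+fn,c['img'][:,:,::-1]); return c
def ray(c,u,v,z):
    K=np.array(c['intrinsics']);R=np.array(c['rotation']);o=np.array(c['origin'])
    d=R@np.linalg.inv(K)@np.array([u,v,1.]); return o+d*(z-o[2])/d[2]
def proj(c,p):
    K=np.array(c['intrinsics']);R=np.array(c['rotation']);o=np.array(c['origin'])
    q=K@(R.T@(np.array(p)-o)); return q[:2]/q[2]
E
python3 - <<'E'
from h import *
for n in ('top','side'):
    c=snap(n,n+'0.png'); print(n,c['intrinsics'],c['origin'],c['rotation'])
    np.save('pics/%s0.npy'%n,c,allow_pickle=True)
s=sense(); print(s)
E
```

```text
top [[427.99076545   0.         254.15303378]
 [  0.         427.99076545 189.99230503]
 [  0.           0.           1.        ]] [ 0.35859937 -0.31322047  0.91966079] [ 0.76194458 -0.63666976  0.07842173 -0.08911852]
side [[495.97598656   0.         253.67626754]
 [  0.         495.97598656 189.47873403]
 [  0.           0.           1.        ]] [ 0.19814126 -0.99682531  0.52547917] [ 0.83045013 -0.19399049  0.11966138 -0.50833201]
{'clock': 0.1, 'qpos': array([ 1.16452395,  0.42666278,  0.07387419,  1.60653278, -0.03408243,
        1.11081801, -0.06711686]), 'dq': array([ 1.71945583e-03,  1.79977457e-03,  7.96170035e-04, -2.80783065e-03,
        3.75151065e-03,  8.83941253e-05,  1.26716155e-03]), 'effort': array([ 1.04835266e-02, -9.51526737e+01,  3.77302229e+00, -4.64399207e+01,
        1.98572211e-02,  6.49472946e-03, -1.24903505e-05]), 'eef_pos': array([ 0.17129395, -0.65254599,  0.24969023]), 'tcp_rot': array([ 9.91773460e-01,  1.28004169e-01, -1.26217552e-04, -5.66753900e-04]), 'contact_force': array([ 0.25232855, -0.38771592,  0.59401571]), 'wrist_torque': array([-0.01862219,  0.02583814, -0.00232239]), 'gripper_width': 0.08516721233380019}
```

```bash
sed -i "s/R=np.array(c\['rotation'\])/R=Rot.from_quat(c['rotation']).as_matrix()/; s/^import numpy.*/&\nfrom scipy.spatial.transform import Rotation as Rot/" h.py; cat h.py | head -12
```

```text
import numpy as np, cv2
from scipy.spatial.transform import Rotation as Rot
from workcell import sense, read_camera, job_done
def snap(name,fn):
    c=read_camera(name); cv2.imwrite('pics/'+fn,c['img'][:,:,::-1]); return c
def ray(c,u,v,z):
    K=np.array(c['intrinsics']);R=Rot.from_quat(c['rotation']).as_matrix();o=np.array(c['origin'])
    d=R@np.linalg.inv(K)@np.array([u,v,1.]); return o+d*(z-o[2])/d[2]
def proj(c,p):
    K=np.array(c['intrinsics']);R=Rot.from_quat(c['rotation']).as_matrix();o=np.array(c['origin'])
    q=K@(R.T@(np.array(p)-o)); return q[:2]/q[2]
```

View pics/top0.png

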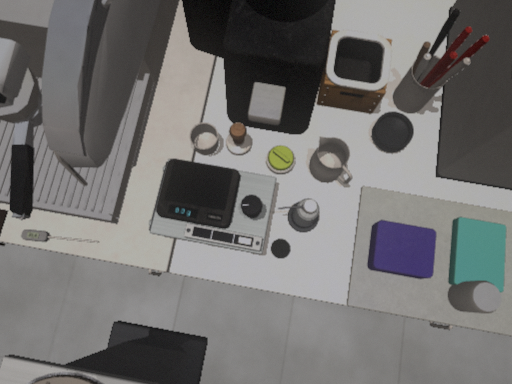

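View pics/side0.png

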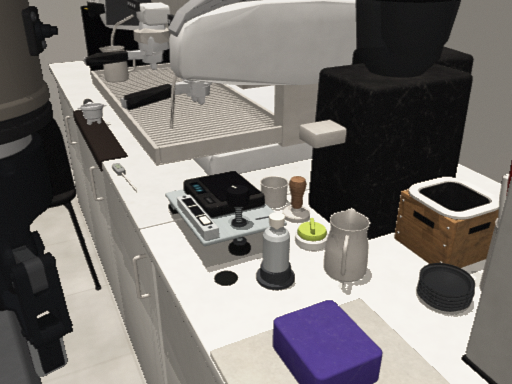

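Run:
```python
import cv2
a=cv2.imread('pics/top0.png')[150:270,140:360]; cv2.imwrite('pics/t0z.png',cv2.resize(a,None,fx=3.6,fy=3.6,interpolation=2)[:600])
a=cv2.imread('pics/side0.png')[160:300,160:320]; cv2.imwrite('pics/s0z.png',cv2.resize(a,None,fx=4,fy=4,interpolation=2))
```

```text
(no output)
```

View pics/t0z.png

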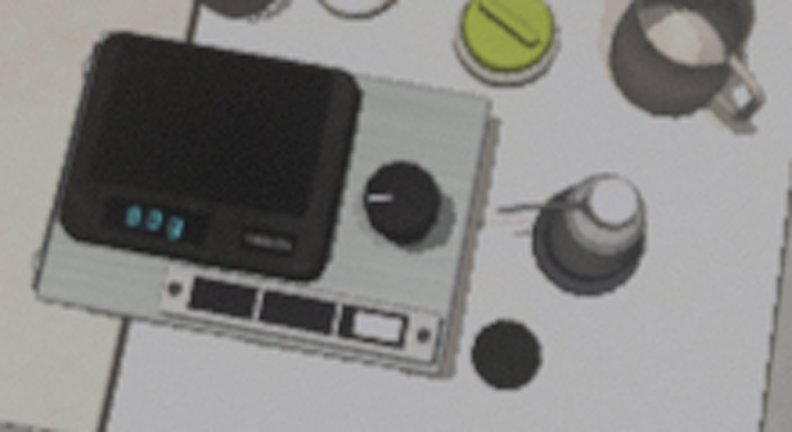

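View pics/s0z.png

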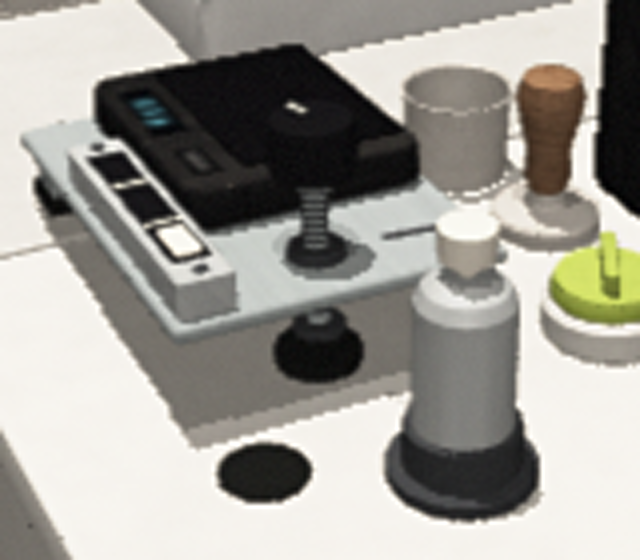

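Run:
```python
from h import *
t=np.load('pics/top0.npy',allow_pickle=True).item(); s=np.load('pics/side0.npy',allow_pickle=True).item()
g=cv2.cvtColor(t['img'],cv2.COLOR_RGB2GRAY)
hsv=cv2.cvtColor(t['img'],cv2.COLOR_RGB2HSV)
def blob(m,u,v):
    n,l,st,ce=cv2.connectedComponentsWithStats(m.astype(np.uint8)); k=l[v,u]
    cs,_=cv2.findContours((l==k).astype(np.uint8),cv2.RETR_EXTERNAL,cv2.CHAIN_APPROX_NONE)
    return cv2.fitEllipse(max(cs,key=len)),st[k]
print('knob',blob(g<60,254,208)); print('pad',blob(g<60,281,248))
for th in (190,200,210): 
    m=g>th; m2=np.zeros_like(m); m2[190:222,300:322]=m[190:222,300:322]; 
    print('cap',th,''.join('\n'+''.join('#' if x else '.' for x in r[298:325]) for r in m[195:218]) if th==200 else '')
print(g[195:218,300:324])
# pair knob top two-view
for z in (.105,.11,.115,.12,.125,.13,.135):
    p=ray(t,251.7,206.4,z); print(z,p[:2],proj(s,p))
p=ray(t,310.6,206.1,.124); print('cap',p,proj(s,p), proj(t,p+[.013,0,0]))
print('sidecap',ray(s,277,215.5,.124))
print('level axis',[ray(t,140+x/3.6,150+y/3.6,.1) for x,y in ((175,288),(424,335))])
print('tcp proj',proj(t,sense()['eef_pos']), Rot.from_quat(sense()['tcp_rot']).as_matrix())
```

```text
knob (((251.67681884765625, 206.2271728515625), (18.710403442382812, 21.62518882751465), 177.8914031982422), array([241, 195,  21,  23, 341], dtype=int32))
pad (((280.0075378417969, 248.2464599609375), (16.635629653930664, 17.305145263671875), 167.09765625), array([272, 240,  17,  18, 250], dtype=int32))
cap 190 
cap 200 
...........................
...........................
...........................
...........................
...........................
...........................
...........................
...........................
...........................
...........................
...........................
...........................
...........................
...........................
...........................
...........................
...........................
...........................
...........................
...........................
...........................
...........................
...........................
cap 210 
[[178 179 177 176 177 178 179 176 178 177 177 178 178 178 178 178 177 177
  177 177 176 177 177 178]
 [179 179 176 178 177 
[... 2358 characters left out ...]
43951 195.52590594]
0.12 [ 0.5178254  -0.28473431] [236.62912204 193.18608816]
0.125 [ 0.51682982 -0.28491242] [236.11855176 190.83126801]
0.13 [ 0.51583423 -0.28509054] [235.6046973  188.46130072]
0.135 [ 0.51483865 -0.28526865] [235.08752685 186.07603968]
cap [ 0.53751341 -0.39472868  0.124     ] [276.23106533 216.80730884] [311.5985772  199.51220885]
sidecap [ 0.54064089 -0.39159547  0.124     ]
level axis [array([ 0.45458471, -0.17276942,  0.1       ]), array([ 0.45352679, -0.30821476,  0.1       ])]
tcp proj [467.53298343 474.6064635 ] [[ 9.67229833e-01  2.53902133e-01 -3.95452161e-04]
 [ 2.53902419e-01 -9.67229223e-01  1.09187021e-03]
 [-1.05264712e-04 -1.15649570e-03 -9.99999326e-01]]
```

```bash
cat >> h.py <<'E'
def go(target,yaw=None):
    s=sense(); R=Rot.from_quat(s['tcp_rot']).as_matrix(); d=R.T@(np.array(target)-s['eef_pos'])
    y=np.degrees(np.arctan2(R[1,1],R[0,1]))
    print('t',s['clock'],'pos',s['eef_pos'].round(4),'yawy',round(y,1),'F',s['contact_force'].round(1),'w',round(s['gripper_width'],4),'units',(d/0.1).round(3), 'turn',None if yaw is None else round(-(yaw-y)/90,3),'q7',s['qpos'][6].round(2))
E
python3 - <<'E'
from h import *
t=np.load('pics/top0.npy',allow_pickle=True).item(); s=np.load('pics/side0.npy',allow_pickle=True).item()
# scale front right top corner: top zoom (325,272) side zoom(415,165?) ; candidates by z
for z in (.06,.07,.08,.09,.1,.11,.12):
    a=ray(t,140+358/3.6,150+85/3.6,z); b=ray(t,140+325/3.6,150+270/3.6,z)
    print(z,a[:2].round(3),(proj(s,a)-160)*4, b[:2].round(3),(proj(s,b)-160)*4)
# plate right-front corner
for z in (.05,.06,.07,.08,.09):
    a=ray(t,140+440/3.6,150+372/3.6,z); print('plate',z,a[:2].round(3),(proj(s,a)-160)*4)
go([.538,-.394,.17],-25)
E
```

```text
0.06 [ 0.594 -0.245] [416.02744467 176.45804936] [ 0.484 -0.247] [208.68731843 228.03618387]
0.07 [ 0.591 -0.246] [411.99692433 160.26678445] [ 0.483 -0.248] [205.59208043 210.78300959]
0.08 [ 0.588 -0.247] [407.91357855 143.86331101] [ 0.481 -0.248] [202.45786547 193.31257376]
0.09 [ 0.586 -0.247] [403.77636195 127.2434296 ] [ 0.48  -0.249] [199.28393267 175.62074653]
0.1 [ 0.583 -0.248] [399.58420139 110.40282925] [ 0.478 -0.25 ] [196.06952222 157.70329277]
0.11 [ 0.58  -0.249] [395.33599504  93.3370837 ] [ 0.477 -0.251] [192.81385483 139.5558686 ]
0.12 [ 0.577 -0.25 ] [391.0306114   76.04164755] [ 0.475 -0.251] [189.51613107 121.17401792]
plate 0.05 [ 0.441 -0.32 ] [179.55651808 348.39952661]
plate 0.06 [ 0.44 -0.32] [176.41171907 329.22034586]
plate 0.07 [ 0.439 -0.32 ] [173.23067431 309.82011314]
plate 0.08 [ 0.438 -0.32 ] [170.01275352 290.19498466]
plate 0.09 [ 0.437 -0.32 ] [166.75731174 270.34102701]
t 0.1 pos [ 0.1713 -0.6525  0.2497] yawy -75.3 F [ 0.3 -0.4  0.6] w 0.0852 units [ 4.203 -1.569  0.798] turn -0.559 q7 -0.07
```

Emit:
play_rows(
  motion=[
    [0.1, -0.04, 0, -0.06],
    [0.2, -0.08, 0, -0.12],
    [0.3, -0.12, 0, -0.18],
    [0.4, -0.16, 0, -0.24],
    [0.5, -0.2, 0, -0.3],
    [0.6, -0.24, 0, -0.36],
    [0.7, -0.28, 0, -0.42],
    [0.8, -0.32, 0, -0.48],
    [0.9, -0.36, 0, -0.54],
    [1, -0.4, 0, -0.56],
  ],
  gripper=1,
)

```text
clock: 1.1
eef_pos: [0.2582, -0.5883, 0.25]
tcp_rot: [0.842, 0.539, 0.0, -0.0]
contact_force: [-0.5, -0.6, -0.6]
gripper_width: -0.0001
```

```bash
python3 -c "
from h import *
go([.538,-.394,.17],-25)"
```

```text
t 1.1 pos [ 0.2582 -0.5883  0.25  ] yawy -24.7 F [-0.5 -0.6 -0.6] w -0.0001 units [2.935 1.728 0.8  ] turn 0.003 q7 0.58
```

Emit:
play_rows(
  motion=[
    [0.1, 0.06, 0, 0],
    [0.25, 0.14, 0, 0],
    [0.4, 0.23, 0, 0],
    [0.55, 0.32, 0, 0],
    [0.7, 0.4, 0, 0],
    [0.85, 0.5, 0, 0],
    [1, 0.58, 0, 0],
    [1, 0.58, 0, 0],
    [1, 0.58, 0, 0],
    [1, 0.58, 0, 0],
  ],
)

```text
clock: 2.1
eef_pos: [0.352, -0.5229, 0.2503]
tcp_rot: [0.843, 0.538, -0.0, -0.0]
contact_force: [0.2, -0.4, 0.5]
gripper_width: -0.0002
```

Emit:
play_rows(
  motion=[
    [0.1, 0.06, 0, 0],
    [0.2, 0.12, 0, 0],
    [0.3, 0.17, 0, 0],
    [0.4, 0.23, 0, 0],
    [0.5, 0.29, 0, 0],
    [0.6, 0.35, 0, 0],
    [0.7, 0.41, 0, 0],
    [0.8, 0.46, 0, 0],
    [0.9, 0.52, 0, 0],
    [1, 0.58, 0, 0],
  ],
)

```text
clock: 3.1
eef_pos: [0.4481, -0.4556, 0.2503]
tcp_rot: [0.843, 0.538, 0.0, -0.0]
contact_force: [-0.6, -0.9, -0.4]
gripper_width: 0.0001
```

```bash
python3 -c "
from h import *
go([.539,-.394,.155],-25)"
```

```text
t 3.1 pos [ 0.4481 -0.4556  0.2503] yawy -24.9 F [-0.6 -0.9 -0.4] w 0.0001 units [0.941 0.565 0.953] turn 0.001 q7 0.18
```

Emit:
play_rows(
  motion=[
    [0.13, 0.08, 0, 0],
    [0.27, 0.16, 0.05, 0],
    [0.4, 0.24, 0.15, 0],
    [0.53, 0.32, 0.28, 0],
    [0.66, 0.4, 0.42, 0],
    [0.8, 0.48, 0.56, 0],
    [0.92, 0.55, 0.7, 0],
    [0.92, 0.55, 0.84, 0],
    [0.92, 0.55, 0.9, 0],
    [0.92, 0.55, 0.9, 0],
  ],
)

```text
clock: 4.1
eef_pos: [0.5349, -0.3963, 0.1591]
tcp_rot: [0.843, 0.538, -0.001, -0.001]
contact_force: [0.4, -0.1, 0.7]
gripper_width: -0.0002
```

```bash
python3 -c "
from h import *
go([.539,-.394,.143],-25)
c=snap('side','s1.png'); np.save('pics/s1.npy',c,allow_pickle=True)
t=snap('top','t1.png')
cv2.imwrite('pics/z1.png',np.hstack([cv2.resize(c['img'][150:300,200:350,::-1],(400,400)),cv2.resize(t['img'][140:260,230:350,::-1],(400,400))]))"
```

```text
t 4.1 pos [ 0.5349 -0.3963  0.1591] yawy -24.9 F [ 0.4 -0.1  0.7] w -0.0002 units [0.038 0.027 0.161] turn 0.001 q7 -0.01
```

View pics/z1.png

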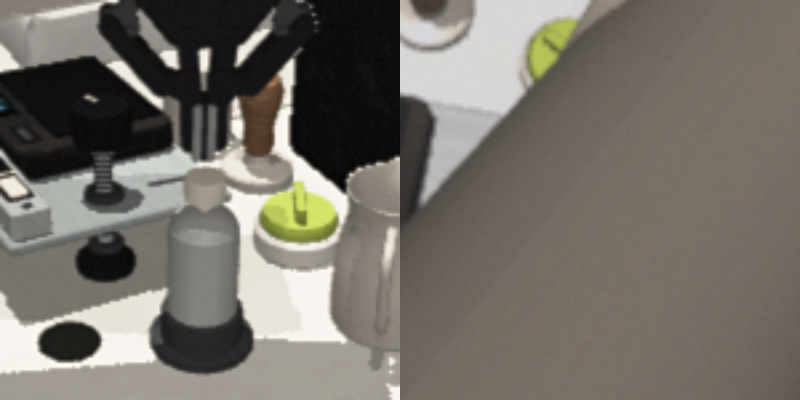

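Emit:
play_rows(
  motion=[
    [0.04, 0.03, 0, 0],
    [0.04, 0.03, 0.05, 0],
    [0.04, 0.03, 0.1, 0],
    [0.04, 0.03, 0.14, 0],
    [0.04, 0.03, 0.16, 0],
    [0.04, 0.03, 0.18, 0],
    [0.04, 0.03, 0.19, 0],
    [0.04, 0.03, 0.2, 0],
    [0.04, 0.03, 0.21, 0],
    [0.04, 0.03, 0.22, 0],
  ],
)

```text
clock: 5.2
eef_pos: [0.5403, -0.3935, 0.1384]
tcp_rot: [0.843, 0.538, -0.0, -0.0]
contact_force: [-2.7, 1.2, 2.9]
gripper_width: 0.0001
```

```bash
python3 -c "
from h import *
go([.539,-.394,.143],-25)
c=snap('side','s2.png'); 
cv2.imwrite('pics/z2.png',cv2.resize(c['img'][150:300,200:350,::-1],(600,600)))"
```

```text
t 5.2 pos [ 0.5403 -0.3935  0.1384] yawy -24.9 F [-2.7  1.2  2.9] w 0.0001 units [-0.01  -0.01  -0.046] turn 0.001 q7 -0.02
```

View pics/z2.png

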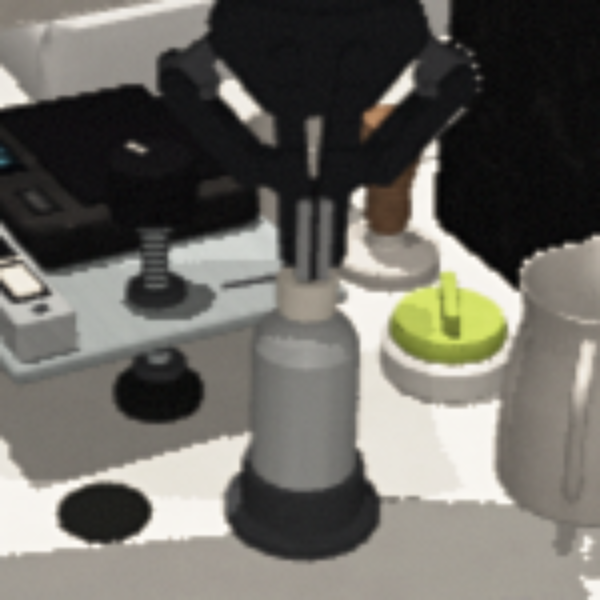

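Emit:
play_rows(
  motion=[
    [0, 0, 0.01, 0],
    [0, 0, 0.02, 0],
    [0, 0, 0.03, 0],
    [0, 0, 0.04, 0],
    [0, 0, 0.04, 0],
    [0, 0, 0.05, 0],
    [0, 0, 0.05, 0],
    [0, 0, 0.05, 0],
    [0, 0, 0.05, 0],
    [0, 0, 0.05, 0],
  ],
)

```text
clock: 6.25
eef_pos: [0.5406, -0.3936, 0.1364]
tcp_rot: [0.843, 0.538, 0.0, 0.001]
contact_force: [-16.9, 10.0, 43.5]
gripper_width: -0.0
```

```bash
python3 -c "
from h import *
go([.539,-.394,.143],-25)"
```

```text
t 6.25 pos [ 0.5406 -0.3936  0.1364] yawy -24.9 F [-16.9  10.   43.5] w -0.0 units [-0.01  -0.013 -0.066] turn 0.001 q7 -0.02
```

Emit:
play_rows(
  motion=[
    [0, 0, -0.06, 0],
    [0, 0, -0.12, 0],
    [0, 0, -0.2, 0],
    [0, 0, -0.3, 0],
    [0, 0, -0.4, 0],
    [0, 0, -0.5, 0],
    [0, 0, -0.55, 0],
    [0, 0, -0.55, 0],
    [0, 0, -0.55, 0],
    [0, 0, -0.55, 0],
  ],
)

```text
clock: 7.25
eef_pos: [0.5402, -0.3933, 0.1878]
tcp_rot: [0.843, 0.538, -0.0, -0.0]
contact_force: [-0.2, -0.5, -0.7]
gripper_width: -0.0
```

```bash
python3 -c "
from h import *
go([.516,-.285,.18],-25)
c=snap('side','s3.png'); 
cv2.imwrite('pics/z3.png',cv2.resize(c['img'][150:300,200:350,::-1],(600,600)))"
```

```text
t 7.25 pos [ 0.5402 -0.3933  0.1878] yawy -24.9 F [-0.2 -0.5 -0.7] w -0.0 units [ 0.881 -0.675  0.079] turn 0.001 q7 -0.01
```

View pics/z3.png

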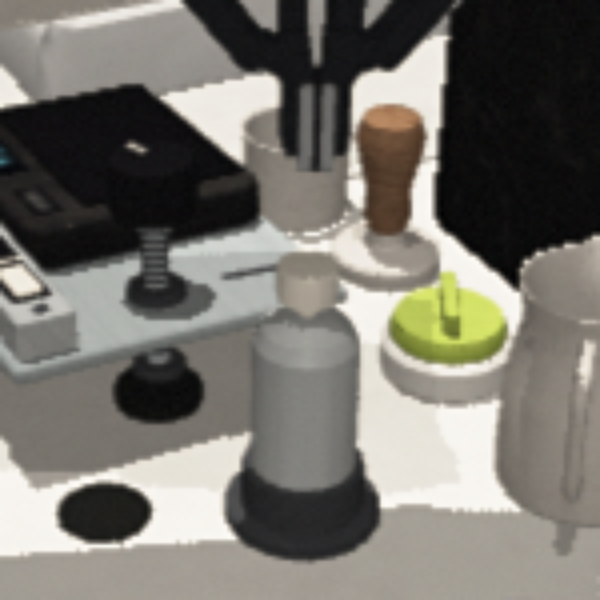

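Emit:
play_rows(
  motion=[
    [0.1, -0.07, 0, 0],
    [0.2, -0.15, 0, 0],
    [0.32, -0.24, 0, 0],
    [0.45, -0.34, 0, 0],
    [0.57, -0.44, 0, 0],
    [0.7, -0.54, 0, 0],
    [0.82, -0.63, 0, 0],
    [0.88, -0.68, 0, 0],
    [0.88, -0.68, 0, 0],
    [0.88, -0.68, 0, 0],
  ],
  gripper=-0.5,
)

```text
clock: 8.3
eef_pos: [0.5158, -0.2855, 0.1885]
tcp_rot: [0.843, 0.538, 0.0, 0.0]
contact_force: [0.7, -0.6, 0.2]
gripper_width: 0.064
```

```bash
python3 -c "
from h import *
go([.516,-.285,.120],-25)
c=snap('side','s4.png'); t=snap('top','t4.png')
cv2.imwrite('pics/z4.png',np.hstack([cv2.resize(c['img'][130:280,160:310,::-1],(400,400)),cv2.resize(t['img'][140:260,180:300,::-1],(400,400))]))"
```

```text
t 8.3 pos [ 0.5158 -0.2855  0.1885] yawy -24.9 F [ 0.7 -0.6  0.2] w 0.064 units [ 0.005 -0.001  0.685] turn 0.001 q7 -0.15
```

View pics/z4.png

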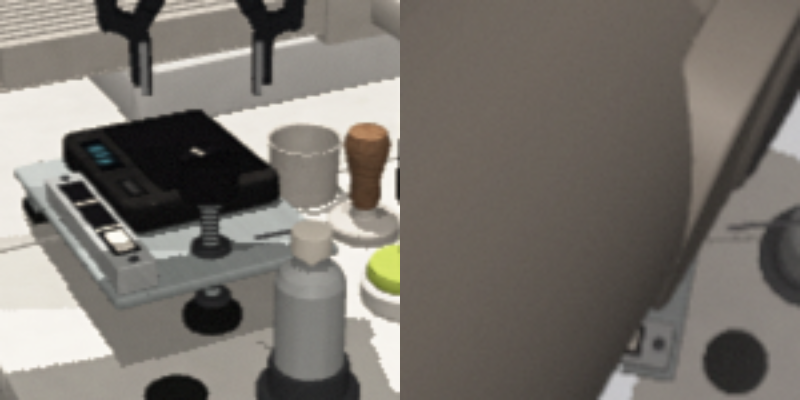

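Emit:
play_rows(
  motion=[
    [0, 0, 0.05, 0],
    [0, 0, 0.15, 0],
    [0, 0, 0.25, 0],
    [0, 0, 0.35, 0],
    [0, 0, 0.45, 0],
    [0, 0, 0.55, 0],
    [0, 0, 0.63, 0],
    [0, 0, 0.7, 0],
    [0, 0, 0.7, 0],
    [0, 0, 0.7, 0],
  ],
)

```text
clock: 9.4
eef_pos: [0.5158, -0.285, 0.1184]
tcp_rot: [0.843, 0.538, 0.0, -0.0]
contact_force: [0.4, 0.2, 0.9]
gripper_width: 0.0639
```

Emit:
play_rows(
  motion=[
    [0, 0, 0, 0],
    [0, 0, 0, 0],
    [0, 0, 0, 0],
    [0, 0, 0, 0],
    [0, 0, 0, 0],
    [0, 0, 0, 0],
    [0, 0, 0, 0],
    [0, 0, 0, 0],
    [0, 0, 0, 0],
    [0, 0, 0, 0],
  ],
  gripper=1,
)

```text
clock: 10.4
eef_pos: [0.5175, -0.2858, 0.1197]
tcp_rot: [0.843, 0.538, 0.001, 0.002]
contact_force: [5.6, -2.9, 3.2]
gripper_width: 0.0382
```

```bash
python3 -c "
from h import *
go([.516,-.285,.10],-25)
c=snap('side','s5.png'); t=snap('top','t5.png')
cv2.imwrite('pics/z5.png',np.hstack([cv2.resize(c['img'][130:280,160:310,::-1],(400,400)),cv2.resize(t['img'][140:260,180:300,::-1],(400,400))]))"
```

```text
t 10.4 pos [ 0.5175 -0.2858  0.1197] yawy -24.9 F [ 5.6 -2.9  3.2] w 0.0382 units [ 0.001 -0.018  0.197] turn 0.001 q7 -0.18
```

View pics/z5.png

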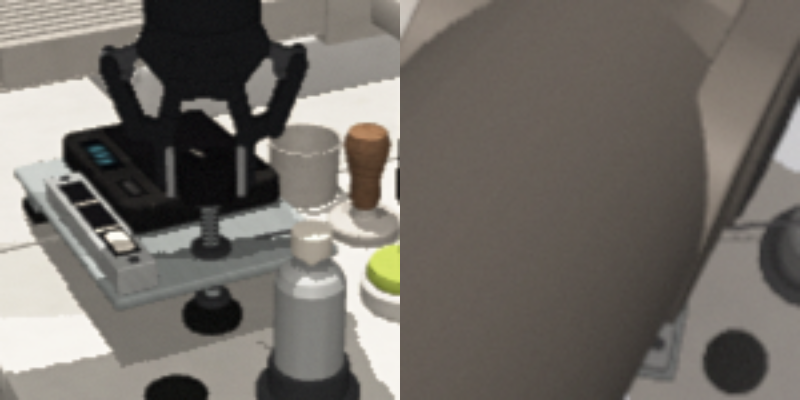

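Emit:
play_rows(
  motion=[
    [0, 0.01, 0.01, 0],
    [0, 0.02, 0.02, 0],
    [0, 0.02, 0.03, 0],
    [0, 0.02, 0.04, 0],
    [0, 0.02, 0.05, 0],
    [0, 0.02, 0.06, 0],
    [0, 0.02, 0.07, 0],
    [0, 0.02, 0.08, 0],
    [0, 0.02, 0.08, 0],
    [0, 0.02, 0.08, 0],
  ],
)

```text
clock: 11.5
eef_pos: [0.518, -0.2872, 0.1114]
tcp_rot: [0.843, 0.538, 0.0, 0.001]
contact_force: [-0.3, -7.3, 13.9]
gripper_width: 0.0385
```

```bash
python3 -c "
from h import *
go([.516,-.285,.10],-25)"
```

```text
t 11.5 pos [ 0.518  -0.2872  0.1114] yawy -24.9 F [-0.3 -7.3 13.9] w 0.0385 units [ 0.012 -0.028  0.114] turn 0.001 q7 -0.18
```

Emit:
play_rows(
  motion=[
    [-0.01, 0, 0.01, 0],
    [-0.01, 0, 0.02, 0],
    [-0.01, 0, 0.02, 0],
    [-0.01, 0, 0.02, 0],
    [-0.01, 0, 0.02, 0],
    [-0.01, 0, 0.02, 0],
    [-0.01, 0, 0.02, 0],
    [-0.01, 0, 0.02, 0],
    [-0.01, 0, 0.02, 0],
    [-0.01, 0, 0.02, 0],
  ],
)

```text
clock: 12.5
eef_pos: [0.5187, -0.2883, 0.1106]
tcp_rot: [0.843, 0.538, 0.001, 0.002]
contact_force: [0.1, -5.2, 26.9]
gripper_width: 0.0386
```

```bash
python3 -c "
from h import *
go([.516,-.285,.10],-25)
c=snap('side','s6.png')
cv2.imwrite('pics/z6.png',cv2.resize(c['img'][150:290,160:300,::-1],(600,600),interpolation=2))"
```

```text
t 12.5 pos [ 0.5187 -0.2883  0.1106] yawy -24.9 F [ 0.1 -5.2 26.9] w 0.0386 units [ 0.018 -0.039  0.105] turn 0.001 q7 -0.18
```

View pics/z6.png

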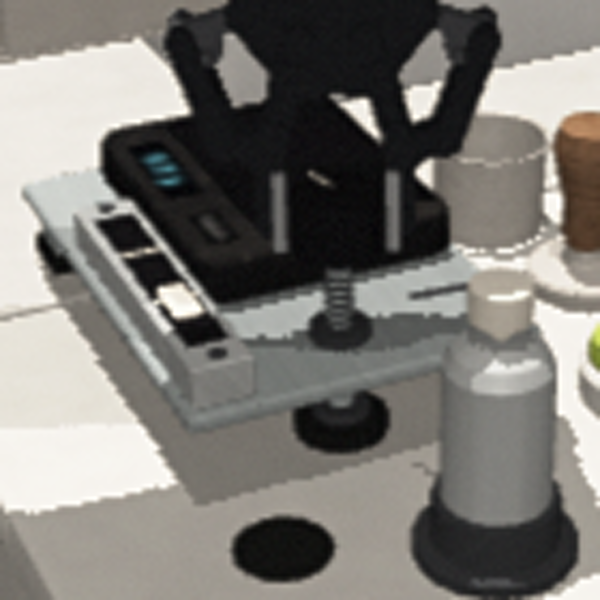

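```bash
cat > bub.py <<'E'
import sys
from h import *
fn=sys.argv[1]; c=snap('side',fn)
g=cv2.cvtColor(c['img'],cv2.COLOR_RGB2GRAY).astype(np.float32)
# sample brightness along the window centreline (world y), several x
lo=np.arange(-.31,-.16,.002)
Z=float(sys.argv[2])
for x in (.448,.452,.456):
    pts=np.array([proj(c,[x,y,Z+ (-(y+.24))*0.0]) for y in lo],np.float32)
    v=cv2.remap(g,pts[:,0].reshape(1,-1),pts[:,1].reshape(1,-1),cv2.INTER_LINEAR)[0]
    print(x,' '.join('%d:%d'%(round(y*1e3),b) for y,b in zip(lo,v)))
cv2.imwrite('pics/z_'+fn,cv2.resize(c['img'][180:260,170:230,::-1],None,fx=7,fy=7,interpolation=2)[:600])
E
python3 bub.py b1.png 0.078
```

```text
0.448 -310:37 -308:17 -306:13 -304:14 -302:13 -300:13 -298:18 -296:20 -294:23 -292:58 -290:105 -288:186 -286:245 -284:243 -282:246 -280:240 -278:243 -276:246 -274:243 -272:243 -270:237 -268:227 -266:224 -264:187 -262:111 -260:46 -258:24 -256:20 -254:19 -252:19 -250:20 -248:20 -246:19 -244:19 -242:17 -240:17 -238:22 -236:33 -234:65 -232:130 -230:162 -228:105 -226:54 -224:33 -222:16 -220:18 -218:20 -216:20 -214:19 -212:18 -210:18 -208:18 -206:17 -204:16 -202:14 -200:17 -198:37 -196:64 -194:129 -192:185 -190:170 -188:162 -186:170 -184:182 -182:185 -180:196 -178:207 -176:207 -174:207 -172:208 -170:209 -168:208 -166:208 -164:208 -162:208
0.452 -310:34 -308:18 -306:13 -304:14 -302:14 -300:14 -298:18 -296:21 -294:30 -292:57 -290:137 -288:209 -286:239 -284:250 -282:249 -280:246 -278:240 -276:237 -274:237 -272:237 -270:237 -268:237 -266:237 -264:204 -262:129 -260:68 -258:29 -256:17 -254:17 -252:18 -250:17 -248:19 -246:20 -244:19 -242:20 -240:18 -238:19 -236:32 -234:59 -232:96 -230:116 -228:103 -226:57 -224:26 -222:21 -220:19 -218:20 -216:20 -214:19 -212:19 -210:19 -208:20 -206:20 -204:19 -202:17 -200:20 -198:30 -196:75 -194:130 -192:145 -190:126 -188:97 -186:74 -184:78 -182:115 -180:143 -178:173 -176:198 -174:205 -172:206 -170:207 -168:206 -166:206 -164:207 -162:207
0.456 -310:26 -308:14 -306:11 -304:12 -302:12 -300:16 -298:21 -296:19 -294:20 -292:50 -290:110 -288:196 -286:243 -284:250 -282:248 -280:241 -278:237 -276:236 -274:235 -272:234 -270:234 -268:236 -266:235 -264:232 -262:168 -260:85 -258:38 -256:20 -254:16 -252:17 -250:19 -248:19 -246:19 -244:20 -242:18 -240:16 -238:21 -236:37 -234:70 -232:137 -230:180 -228:115 -226:51 -224:29 -222:16 -220:16 -218:17 -216:18 -214:20 -212:20 -210:18 -208:18 -206:19 -204:19 -202:17 -200:16 -198:37 -196:61 -194:121 -192:179 -190:196 -188:168 -186:133 -184:134 -182:150 -180:170 -178:199 -176:208 -174:210 -172:210 -170:209 -168:207 -166:208 -164:208 -162:208
```

View pics/z_b1.png

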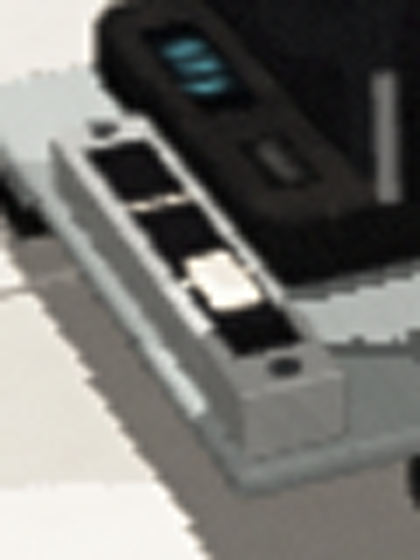

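Emit:
play_rows(
  motion=[
    [0, 0, 0, -0.04],
    [0, 0, 0, -0.08],
    [0, 0, 0, -0.13],
    [0, 0, 0, -0.18],
    [0, 0, 0, -0.23],
    [0, 0, 0, -0.28],
    [0, 0, 0, -0.33],
    [0, 0, 0, -0.36],
    [0, 0, 0, -0.36],
    [0, 0, 0, -0.36],
  ],
)

```text
clock: 13.6
eef_pos: [0.5193, -0.2886, 0.1106]
tcp_rot: [0.66, 0.752, 0.001, 0.003]
contact_force: [4.3, -7.9, 22.2]
gripper_width: 0.0386
```

Emit:
play_rows(
  motion=[
    [0, 0, 0, 0],
    [0, 0, 0, 0],
    [0, 0, 0, 0],
    [0, 0, 0, 0],
    [0, 0, 0, 0],
    [0, 0, 0, 0],
    [0, 0, 0, 0],
    [0, 0, 0, 0],
    [0, 0, 0, 0],
    [0, 0, 0, 0],
  ],
)

```text
clock: 14.6
eef_pos: [0.5194, -0.2886, 0.1106]
tcp_rot: [0.66, 0.752, 0.0, 0.003]
contact_force: [4.1, -8.1, 23.4]
gripper_width: 0.0379
```

Emit:
play_rows(
  motion=[
    [0, 0, 0, 0],
    [0, 0, 0, 0],
    [0, 0, 0, 0],
    [0, 0, 0, 0],
    [0, 0, 0, 0],
    [0, 0, 0, 0],
    [0, 0, 0, 0],
    [0, 0, 0, 0],
    [0, 0, 0, 0],
    [0, 0, 0, 0],
  ],
)

```text
clock: 15.6
eef_pos: [0.5193, -0.2886, 0.1106]
tcp_rot: [0.66, 0.752, 0.0, 0.003]
contact_force: [4.2, -8.6, 22.8]
gripper_width: 0.0386
```

```bash
python3 bub.py b2.png 0.078; python3 -c "
from h import *
go([.516,-.285,.10],-25)
print(sense()['wrist_torque'])
c=cv2.imread('pics/b2.png');cv2.imwrite('pics/z7.png',cv2.resize(c[150:290,160:300],(600,600),interpolation=2))"
```

```text
0.448 -310:10 -308:15 -306:21 -304:24 -302:24 -300:24 -298:23 -296:22 -294:22 -292:24 -290:26 -288:24 -286:21 -284:19 -282:30 -280:60 -278:99 -276:121 -274:100 -272:54 -270:56 -268:102 -266:164 -264:216 -262:234 -260:234 -258:232 -256:235 -254:232 -252:234 -250:234 -248:233 -246:237 -244:232 -242:207 -240:154 -238:98 -236:90 -234:110 -232:106 -230:72 -228:41 -226:19 -224:18 -222:19 -220:18 -218:18 -216:19 -214:21 -212:21 -210:19 -208:18 -206:18 -204:18 -202:20 -200:33 -198:76 -196:124 -194:158 -192:186 -190:164 -188:143 -186:156 -184:185 -182:195 -180:203 -178:208 -176:207 -174:208 -172:208 -170:207 -168:207 -166:208 -164:208 -162:208
0.452 -310:13 -308:20 -306:24 -304:25 -302:24 -300:24 -298:24 -296:22 -294:21 -292:22 -290:22 -288:20 -286:18 -284:20 -282:36 -280:75 -278:147 -276:153 -274:87 -272:54 -270:55 -268:108 -266:181 -264:219 -262:234 -260:237 -258:236 -256:235 -254:234 -252:234 -250:234 -248:235 -246:236 -244:237 -242:238 -240:201 -238:127 -236:109 -234:160 -232:150 -230:80 -228:38 -226:26 -224:17 -222:17 -220:19 -218:21 -216:21 -214:20 -212:20 -210:19 -208:19 -206:19 -204:1
[... 288 characters left out ...]
86:17 -284:16 -282:30 -280:63 -278:106 -276:128 -274:91 -272:41 -270:40 -268:93 -266:162 -264:216 -262:224 -260:233 -258:228 -256:228 -254:235 -252:237 -250:236 -248:237 -246:232 -244:238 -242:207 -240:151 -238:109 -236:112 -234:129 -232:112 -230:67 -228:35 -226:16 -224:17 -222:18 -220:19 -218:19 -216:18 -214:16 -212:16 -210:17 -208:18 -206:17 -204:18 -202:23 -200:33 -198:78 -196:132 -194:174 -192:193 -190:188 -188:158 -186:136 -184:157 -182:198 -180:201 -178:207 -176:209 -174:209 -172:209 -170:209 -168:209 -166:209 -164:210 -162:209
t 15.65 pos [ 0.5193 -0.2886  0.1106] yawy 7.5 F [ 4.3 -9.  23.1] w 0.0385 units [ 0.04  -0.029  0.106] turn 0.361 q7 0.32
[-1.3980362  -0.7069775   0.11277513]
```

View pics/z7.png

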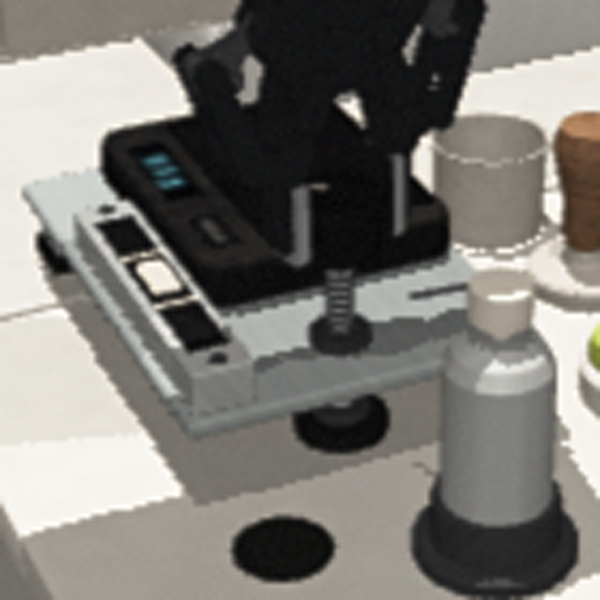

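Emit:
play_rows(
  motion=[
    [0, 0, 0, 0.01],
    [0, 0, 0, 0.02],
    [0, 0, 0, 0.02],
    [0, 0, 0, 0.02],
    [0, 0, 0, 0.02],
    [0, 0, 0, 0.02],
    [0, 0, 0, 0.02],
    [0, 0, 0, 0.02],
    [0, 0, 0, 0.02],
    [0, 0, 0, 0.02],
  ],
)

```text
clock: 16.65
eef_pos: [0.5193, -0.2886, 0.1106]
tcp_rot: [0.671, 0.741, 0.001, 0.003]
contact_force: [3.9, -7.5, 23.0]
gripper_width: 0.0385
```

Emit:
play_rows(
  motion=[
    [0, 0, 0, 0],
    [0, 0, 0, 0],
    [0, 0, 0, 0],
    [0, 0, 0, 0],
    [0, 0, 0, 0],
    [0, 0, 0, 0],
    [0, 0, 0, 0],
    [0, 0, 0, 0],
    [0, 0, 0, 0],
    [0, 0, 0, 0],
  ],
)

```text
clock: 17.65
eef_pos: [0.5193, -0.2886, 0.1106]
tcp_rot: [0.671, 0.741, 0.0, 0.003]
contact_force: [3.3, -8.6, 23.5]
gripper_width: 0.0383
```

Emit:
play_rows(
  motion=[
    [0, 0, 0, 0],
    [0, 0, 0, 0],
    [0, 0, 0, 0],
    [0, 0, 0, 0],
    [0, 0, 0, 0],
    [0, 0, 0, 0],
    [0, 0, 0, 0],
    [0, 0, 0, 0],
    [0, 0, 0, 0],
    [0, 0, 0, 0],
  ],
)

```text
clock: 18.65
eef_pos: [0.5193, -0.2886, 0.1106]
tcp_rot: [0.671, 0.741, 0.001, 0.003]
contact_force: [3.3, -8.3, 22.8]
gripper_width: 0.0381
```

```bash
python3 bub.py b3.png 0.078 | sed -n 2p | tr ' ' '\n' | sed -n 12,48p | tr '\n' ' '; python3 -c "
from h import *
go([.516,-.285,.10],-25)
c=cv2.imread('pics/b3.png');cv2.imwrite('pics/z8.png',cv2.resize(c[150:310,160:370],None,fx=3.7,fy=3.7,interpolation=2))"
```

```text
-290:20 -288:19 -286:18 -284:19 -282:31 -280:66 -278:139 -276:159 -274:97 -272:63 -270:63 -268:113 -266:187 -264:223 -262:235 -260:236 -258:235 -256:235 -254:235 -252:235 -250:235 -248:235 -246:236 -244:234 -242:218 -240:166 -238:101 -236:93 -234:151 -232:164 -230:100 -228:50 -226:29 -224:17 -222:19 -220:21 -218:20 t 18.7 pos [ 0.5193 -0.2886  0.1106] yawy 5.7 F [ 3.5 -7.3 22.6] w 0.0381 units [ 0.04  -0.03   0.106] turn 0.341 q7 0.29
```

View pics/z8.png

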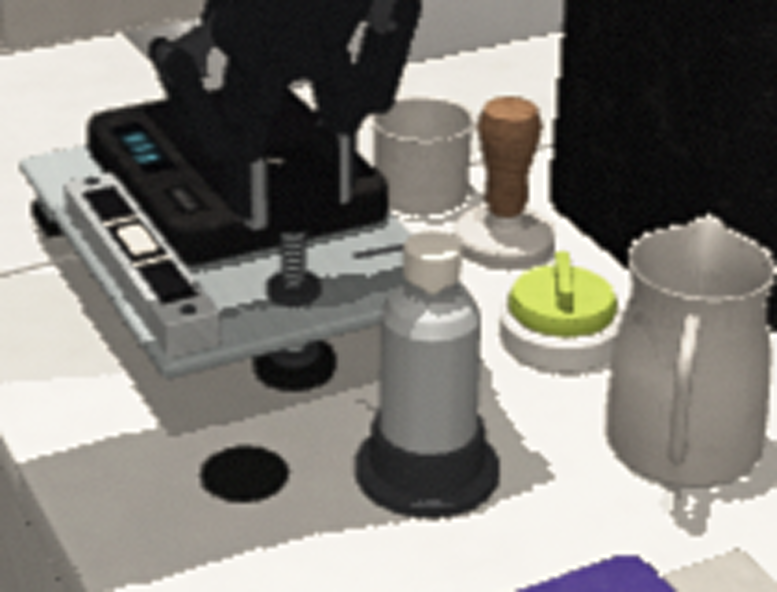

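The picture shows the bubble midway between its lines: they sit at y -0.277 and -0.232, and the bubble spans -0.267 to -0.239. The foot is seated and the bystanders haven't moved, so I'm handing the job in.

```bash
python3 -c "
from h import *
print(job_done())"
```

```text
the job is handed in; nothing more can be done
None
```

I pressed the can's cap fully down once and let it come back up. Then I gripped the foot knob, pushed it down about 9 mm until the foot was firm on the pad, and turned it about 31° anticlockwise. I handed the job in at 18.7 s with the hand still holding the knob pressed down.

**Bubble:** about 3 s after the main turn and a final 2° correction, the bubble was 1–2 mm from the middle, inside both lines and still.

**Foot:** the push on the knob was a steady 23 N and its height stayed constant during the turn. The spare pad on the counter looks like the thin one. The bubble centring after an anticlockwise turn also fits the thick pad being under the foot.

**Surroundings:** the last side picture shows the cap back up and the timer, tamper, cup and pitcher where they were. The arm blocked the top camera, so the final checks rest on the side camera only.

**Possible problem:** at the bottom of the cap press, the upward force reached 43.5 N, about 48 N with the sideways part. That was through the closed fingertips. The 40 N limit is stated for the arm and the gripper's body, so I don't think it was broken, but I couldn't confirm that.

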